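# Load the cleaning basket in reverse job order

## Robot

A 7-joint arm with a two-finger parallel gripper is mounted at the origin on the work surface. World frame = base frame: x ahead of the robot, y to its left, z up, the work surface at z = 0. Lengths are in m, angles in degrees, forces in N, time in s.
With the tool pointing down it reaches from about 0.425 to 0.875 m from the base axis. Payload 4.7 kg.
Tool frame: the origin (TCP) lies between the finger pads; the fingertips stand env.finger_overhang ahead of it and the grasp point (between the pads) lies 5 mm behind it (env.finger_overhang is the distance from the TCP to the fingertips, in m); z points along the fingers, y is the line along which they close (so a half turn about z gives the same grasp; the last joint's range is limited). The gripper opens to 87 mm and grips with 3 to 60 N. Pads are 19 mm wide; open, the fingers measure 117 mm over their backs; the gripper's body (75 mm by 190 mm) begins 51 mm behind the grasp point.
Start: joints at [-62.275, 18.392, -4.016, 83.108, 1.295, 78.541, -3.26], TCP at [0.294, 0.58, 0.237] pointing down, gripper open.
Joint ranges: [-163.93, 163.93], [-17.29, 119.83], [-79.2, 71.16], [3.27, 140.29], [-89.18, 269.18], [5.43, 117.66], [-154.24, 154.24]. Speed limits (degrees/s): [147.25, 147.25, 180, 180, 180, 180, 180].

## Interface

Orientations are given as [roll, pitch, yaw] about the fixed x, y, z axes, in that order (R = Rz(yaw) Ry(pitch) Rx(roll)).
In Python, from cell import telemetry, eyes, env, models gives the robot as it stands. The module is installed in compiled form; this text tells all that it offers.
- The arm moves only by the tool drive_tool, never from a script. Its arguments are lists of equal length, an entry for each row: "angular": the turn, a rotation vector about the tool's x, y, z in rad, a list of three; "delta_pos": the shift along the tool's x, y, z in cm, a list of three; "gripper": the finger opening in cm, from 0 to 8.7. A call has 1 to 20 rows; each row shifts and turns the commanded pose from where the row before left it, along the tool's axes as they then stand; what a row does not reach is not made up. A row lasts 1/10 s, in which the tool goes at most 50 mm and 8.59 degrees, less where a joint would pass 70% of its speed; a pose out of reach is approached as far as the arm can. A call with a gripper value outside its range is refused whole. The fingers move at their own pace and stop on an object; "squeeze" is the grip in N (left out, the last holds). Time passes only in rows, so rows that do not move let the fingers close. It gives the time, the measured TCP pose, the force, the opening and the grip force at its end, in the units of the state.
- telemetry.get_obs(): the state, without advancing time (a new reading comes with each control period).
- eyes.read_camera(name): name is "side" or "top"; returns a dict with "pixels" (480x640x3 uint8, red, green, blue), "mtx" (3x3 intrinsics, pixels), "origin" and "orientation" of the camera in the world. Camera axes: x right, y down, z forward; pixel columns grow to the right and rows downward; lengths in m; the calibration is good to about 2 mm. A picture is of the moment at which its call begins. There is no depth.
- env.sign_off(): hands the job in; it is judged then, once.
Trained networks look in a picture, given as the dict that the camera call returned (one of the last four; its "shot" number tells which), for a name from the list of things; names that differ only in an ending like _2 or _b are one class to them, and where a whole thing is asked for, a point or a joint stands for the part that bears it (a point fixed in the world has none). Each returns a list of dicts, best first, with "p" (0 to 1); they miss things now and then, are a little off and sometimes report something else, mostly with a low value. They report only what shows in the picture. A call takes as long as a camera call.
- models.search_frame(picture, target): "centre" ([column, row] in pixels, amid what is visible of it).
- models.cut_out(picture, target): "pixels" (480x640 bool, what is visible of it) and "centre" ([column, row] in pixels, amid what is visible of it).
The state is a dict: "time_s": time; "qpos": joint angles; "joint_velocities": joint speeds; "effort": joint torques, N m; "tool_pos": TCP position; "tool_rot": TCP orientation; "force": force on the tool from outside, world axes, zero at the start; "wrist_torque": the same for the moment, N m; "grip_width": finger opening in m; "grasp_force": force on a finger pad.
Only numpy, scipy, OpenCV 4.12 (cv2) and the standard library are available. Lean on these libraries where they do the work, as an engineer would, in place of code of your own. Each camera call takes 0.05 s, during which the arm holds its last target. There are 200 camera calls.

## Task

Move the four stone tins from the wooden rack into the cells of the stainless basket, one tin to a cell, standing upright, in reverse order: counting from the black knob on each, the tin nearest the knob on the rack goes into the cell furthest from the knob on the basket, the second nearest into the second furthest, and so on. Keep the tins upright on the way and leave the loupe, the mandrel stand and the card cube where they are.

Things in the scene. Friction and masses are not known exactly. Their poses are not given: they have to be found in the camera images.
- red_tin (a point): The aluminium stone tin with the red lid: an upright solid round tin, 32 mm diameter, 56 mm tall, about 60 g. This point is its centre, 28 mm above its underside; z is up along its axis.
- yellow_tin (a point): The aluminium stone tin with the yellow lid: an upright solid round tin, 32 mm diameter, 56 mm tall, about 60 g. This point is its centre, 28 mm above its underside; z is up along its axis.
- green_tin (a point): The aluminium stone tin with the green lid: an upright solid round tin, 32 mm diameter, 56 mm tall, about 60 g. This point is its centre, 28 mm above its underside; z is up along its axis.
- blue_tin (a point): The aluminium stone tin with the blue lid: an upright solid round tin, 32 mm diameter, 56 mm tall, about 60 g. This point is its centre, 28 mm above its underside; z is up along its axis.
- disc_red: The red job disc, 50 mm diameter, 4 mm thick, fixed on the wooden rack; the tin with the red lid stands on it at the start. Origin: centre of its underside; the tin stands 4 mm above it. It stays and so still shows the old order after its tin has gone.
- disc_yellow: The yellow job disc, 50 mm diameter, 4 mm thick, fixed on the wooden rack; the tin with the yellow lid stands on it at the start. Origin: centre of its underside; the tin stands 4 mm above it. It stays and so still shows the old order after its tin has gone.
- disc_green: The green job disc, 50 mm diameter, 4 mm thick, fixed on the wooden rack; the tin with the green lid stands on it at the start. Origin: centre of its underside; the tin stands 4 mm above it. It stays and so still shows the old order after its tin has gone.
- disc_blue: The blue job disc, 50 mm diameter, 4 mm thick, fixed on the wooden rack; the tin with the blue lid stands on it at the start. Origin: centre of its underside; the tin stands 4 mm above it. It stays and so still shows the old order after its tin has gone.
- intake: The wooden intake rack, a fixed flat board 66 mm wide, 226 mm long (along its y) and 12 mm thick, with a black knob (24 mm diameter, top 38 mm above the bench) standing beyond its +y end, 130 mm from its middle. The four discs lie in a row on it at y = -82.5, -27.5, 27.5 and 82.5 mm. Origin: centre of the underside, on the bench; z up.
- basket: The stainless basket, fixed, 64 mm wide (x), 223 mm long (y), with a black knob (24 mm diameter, top 38 mm above the bench) beyond its +y end, 130 mm from its middle. Thin low walls divide it into a row of four open cells centred at x = 0, y = -82.5, -27.5, 27.5 and 82.5 mm, each 58 mm by 52 mm inside (x, y). Cell floor 12 mm above the bench, wall tops 24 mm above the bench. Origin: centre of the underside, on the bench; z up.
- loupe: A chrome folding loupe lying on the bench, 22 mm tall, about 57 mm long; a bystander. Origin: centre of the lens barrel's underside.
- mandrel_stand: A dark ring mandrel stand with a brass top, 100 mm tall, foot 64 mm diameter; a bystander. Origin: centre of its underside.
- card_cube: A clear acrylic cube, 75 mm wide, 75 mm tall with two cards of gold-tone earring backs in it; a bystander. Origin: centre of its underside.

How it is judged:
By the outcome, as a careful person would: the job done as asked, in the order asked, and still so for the second after the job is handed in, with the robot touching nothing.
It also fails if it takes over 99 s, if anything falls off the work surface, if the arm or the gripper's body presses on something with over 40 N, if the wrist force passes 120 N, or if a joint passes its speed limit or range.

## Working session

There is one attempt and no reset: what is moved stays moved. The work goes in short steps, Python scripts to look and compute and a tool call to move; the robot and the scene stay as the last step left them, time stands still between calls to the robot, and variables do not carry over. Pictures are saved under pics/ and viewed, at most 14 in all, crops included, and the job is handed in when it is done.

Besides the shell and the picture viewer there is one more tool, called after "Request:" as name(argument=value, ...), one argument or row to a line, values as JSON. drive_tool: Moves the arm, as the interface text tells. Its arguments: {"type":"object","properties":{"angular":{"type":"array","items":{"type":"array","items":{"type":"number"}}},"delta_pos":{"type":"array","items":{"type":"array","items":{"type":"number"}}},"gripper":{"type":"array","items":{"type":"number"}},"squeeze":{"type":"number"}},"required":["angular","delta_pos","gripper"]}

```bash
mkdir -p pics; python3 - <<'E'
from cell import telemetry, eyes, env, models
import cv2
print(env.finger_overhang); o=telemetry.get_obs(); print(o)
for n in("top","side"):
    p=eyes.read_camera(n); cv2.imwrite(f"pics/{n}0.png",p["pixels"][:,:,::-1]); print(n,p["mtx"],p["origin"],p["orientation"])
    for t in "red_tin yellow_tin green_tin blue_tin intake basket loupe mandrel_stand card_cube".split():
        print(t,[(r["centre"],r["p"]) for r in models.search_frame(p,t)[:2]])
E
```

```text
0.014
{'time_s': 0.0, 'qpos': array([-62.27385155,  18.43820717,  -4.01517581,  83.17589259,
         1.29682863,  78.5388539 ,  -3.26034486]), 'joint_velocities': array([ 0.0075311 , -0.10448177, -0.06622267,  0.01670511, -0.04558438,
       -0.06626811, -0.00203268]), 'effort': array([ 1.45057429e-04, -4.91286707e+01, -4.03881194e-01, -3.12531745e+01,
       -6.38139085e-02,  4.37336485e-02,  1.76155627e-04]), 'tool_pos': array([0.29408802, 0.57907926, 0.23546242]), 'tool_rot': array([-1.79892389e+02,  7.61894773e-03,  1.53083313e+02]), 'force': array([-0.72357055, -0.30925059, -0.90380178]), 'wrist_torque': array([ 0.00540227, -0.04041231, -0.00842671]), 'grasp_force': 0.0, 'grip_width': 0.08709458263218937}
top [[503.61759631   0.         324.87034072]
 [  0.         503.61759631 245.70103527]
 [  0.           0.           1.        ]] [0.46371389 0.00870978 1.11888944] [-171.88965017   -1.43561969  -88.62125113]
red_tin [([263.9, 269.4], 0.61)]
yellow_tin [([213.7, 284.0], 0.75), ([222.6, 282.7], 0.26)]
green_tin [([187.4, 290.1], 0.69)]
blue_tin [([125.9, 297.1], 0.72), ([241.5, 277.0], 0.65)]
intake [([229.5, 282.5], 0.82)]
basket []
loupe [([127.9, 295.6], 0.66)]
mandrel_stand [([322.2, 163.7], 0.94), ([514.6, 314.1], 0.21)]
card_cube [([241.8, 276.4], 0.74), ([516.5, 315.8], 0.63)]
side [[471.46985425   0.         316.77945903]
 [  0.         471.46985425 247.72251871]
 [  0.           0.           1.        ]] [0.21994439 0.78614638 0.87263853] [-132.27419024    0.76878143 -153.2592136 ]
red_tin []
yellow_tin []
green_tin []
blue_tin []
intake [([300.8, 372.3], 0.75)]
basket [([366.2, 220.9], 0.96)]
loupe [([280.0, 417.4], 0.89), ([365.8, 219.9], 0.73)]
mandrel_stand [([260.1, 235.4], 0.81), ([278.7, 415.8], 0.72)]
card_cube [([422.7, 186.6], 0.87)]
```

View pics/top0.png

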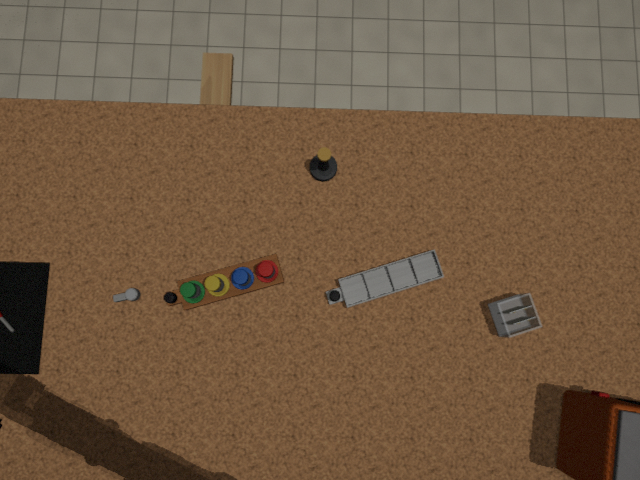

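View pics/side0.png

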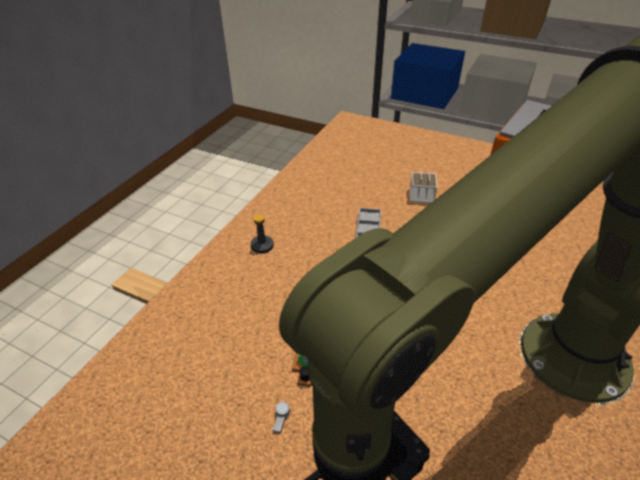

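The top view shows the rack's black knob at (171,297), followed by green (190,290), yellow (215,285), blue (241,278) and red (266,270). The basket knob is at (334,296), and its cells run from (353,290) to (427,267). The side view is mostly hidden by the arm. Next I'll work out poses from the top view.

```bash
cat > h.py <<'E'
import numpy as np, cv2
from scipy.spatial.transform import Rotation as R
from scipy.optimize import least_squares
from cell import telemetry, eyes, env, models
def ray(p,uv,z):
    d=R.from_euler('xyz',p["orientation"],degrees=True).apply(np.linalg.inv(p["mtx"])@[uv[0],uv[1],1])
    o=np.array(p["origin"]); return o+d*(z-o[2])/d[2]
def proj(p,X):
    c=R.from_euler('xyz',p["orientation"],degrees=True).inv().apply(np.atleast_2d(X)-np.array(p["origin"]))
    q=c@np.array(p["mtx"]).T; return q[:,:2]/q[:,2:]
def place(pose,pts):
    x,y,a=pose; c,s=np.cos(a),np.sin(a); pts=np.atleast_2d(pts)
    return np.c_[x+c*pts[:,0]-s*pts[:,1], y+s*pts[:,0]+c*pts[:,1], pts[:,2]]
Y=[82.5,27.5,-27.5,-82.5]
E
python3 - <<'E'
from h import *
p=eyes.read_camera("top"); im=p["pixels"]
tins=dict(green=(190,290),yellow=(215,285),blue=(241,278),red=(266,270))
px=[]
for n,uv in tins.items():
    ms=models.cut_out(p,n+"_tin"); print(n,[(m["centre"],m["p"],int(m["pixels"].sum())) for m in ms[:2]], ray(p,uv,.072)[:2])
    ms=models.cut_out(p,"disc_"+n); print(" disc",[(m["centre"],m["p"],int(m["pixels"].sum())) for m in ms[:2]])
for n in("intake","basket"):
  for m in models.cut_out(p,n)[:2]:
    print(n,m["p"],m["centre"],cv2.minAreaRect(np.argwhere(m["pixels"])[:,::-1].astype(np.float32)))
# basket: rough pose from hand pixels, rack likewise
for nm,k,f in(("rack",(171,297),(266,270)),("basket",(334.5,296),(427,267))):
    K=ray(p,k,.038)[:2]
    print(nm,"knob",K)
a=im[235:325,105:455]; cv2.imwrite("pics/z.png",cv2.resize(a[:,55:190],None,fx=5.9,fy=5.9,interpolation=2)[:,:,::-1])
cv2.imwrite("pics/z2.png",cv2.resize(a[:,215:345],None,fx=6,fy=6,interpolation=2)[:,:,::-1])
E
```

```text
green [] [0.51367688 0.26174967]
 disc [([196.9, 294.5], 0.66, 99)]
yellow [([214.5, 282.3], 0.8, 252), ([384.8, 275.9], 0.17, 3124)] [0.52527347 0.21107795]
 disc [([222.0, 285.2], 0.62, 196)]
blue [([240.6, 277.1], 0.67, 243), ([196.7, 296.1], 0.65, 158)] [0.54112798 0.15827323]
 disc [([199.0, 296.6], 0.64, 139)]
red [([268.0, 270.6], 0.71, 231)] [0.55911555 0.10728257]
 disc [([321.9, 165.8], 0.6, 709), ([265.8, 279.2], 0.5, 103)]
intake 0.66 [232.0, 284.5] ((221.93312072753906, 283.6289978027344), (30.493791580200195, 120.40302276611328), 74.38900756835938)
basket 0.81 [385.4, 276.0] ((382.5244445800781, 280.3515930175781), (30.391359329223633, 117.38140106201172), 72.78392791748047)
basket 0.27 [320.7, 162.7] ((323.9797668457031, 165.1283721923828), (27.318195343017578, 31.386863708496094), 35.53767776489258)
rack knob [0.49948601 0.30909369]
basket knob [ 0.51031607 -0.03787741]
```

View pics/z.png

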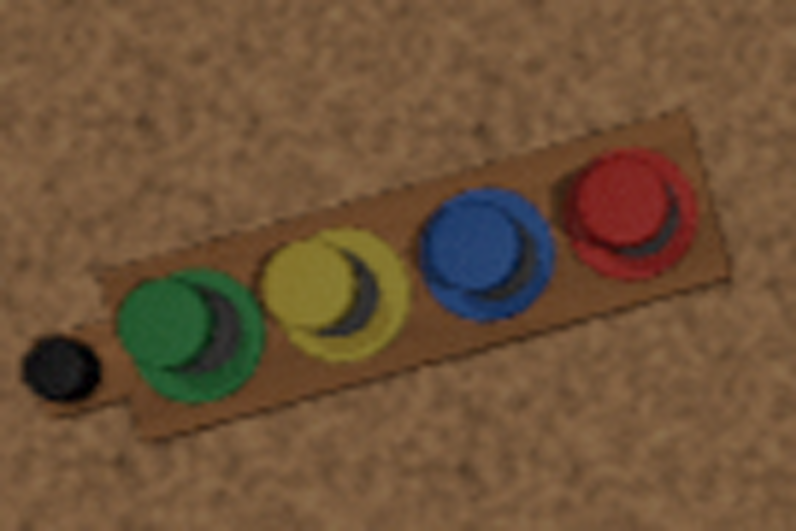

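View pics/z2.png

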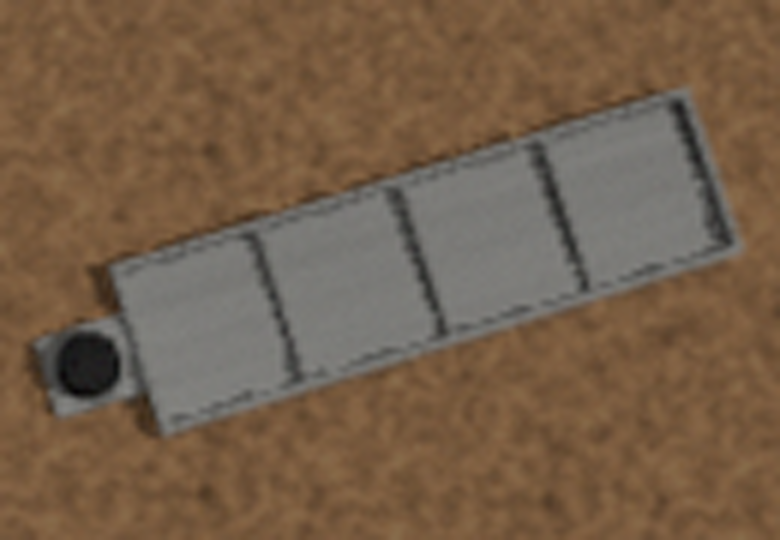

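The rack crop shows the lids at crop pixels green (163,322), yellow (307,283), blue (470,246) and red (622,203). The basket rim corners are (110,265), (687,88), (742,247) and (162,436). Both knobs are on the left. I'll fit poses to these.

```bash
python3 - <<'E'
from h import *
p=eyes.read_camera("top")
c1=lambda a:(np.array(a)+.5)/5.9-.5+[160,235]
c2=lambda a:(np.array(a)+.5)/6-.5+[320,235]
def fit(pts,uv,g):
    f=lambda q:(proj(p,place(q,pts))-uv).ravel()
    s=least_squares(f,g); return s.x,s.fun.reshape(-1,2).round(2).tolist()
# along local +y -> left in image (world +y, -x)
rk,r=fit(np.array([[33,113,12],[33,-113,12],[-33,-113,12],[-33,113,12]]+[[0,y,16] for y in Y])/1e3,
 c1([(105,268),(685,108),(732,280),(150,440),(198,336),(343,295),(487,254),(630,214)]),[.53,.18,.3]); print("rack",rk,r)
bk,r=fit(np.array([[32,111.5,24],[32,-111.5,24],[-32,-111.5,24],[-32,111.5,24],[0,130,38]])/1e3,
 c2([(110,265),(687,88),(742,247),(162,436),(88,365)]),[.55,-.17,.3]); print("basket",bk,r)
print("angles",np.degrees([rk[2],bk[2]]))
for n,a,y in zip("green yellow blue red".split(),[(163,322),(307,283),(470,246),(622,203)],Y):
    print(n,ray(p,c1(a),.072)[:2].round(4),"disc",place(rk,[0,y/1e3,0])[0,:2].round(4),"-> cell",place(bk,[0,-y/1e3,0])[0,:2].round(4))
for n,uv,z in(("stand",(324,155),.1),("cube",(518,315),.04)): print(n,ray(p,uv,z)[:2])
o=telemetry.get_obs();print(o["tool_pos"],o["tool_rot"])
E
```

```text
rack [0.53827211 0.1894348  0.29934108] [[-1.04, 0.48], [0.87, -0.0], [0.71, -0.41], [-1.54, 0.65], [0.04, -0.34], [0.18, -0.25], [0.33, -0.11], [0.5, -0.1]]
basket [ 0.55395662 -0.16052064  0.32981179] [[-0.21, 0.17], [-0.22, -0.54], [0.21, 0.6], [0.12, -0.09], [0.1, -0.14]]
angles [17.15098049 18.89682351]
green [0.5153 0.2676] disc [0.5139 0.2683] -> cell [ 0.5807 -0.2386]
yellow [0.5301 0.2183] disc [0.5302 0.2157] -> cell [ 0.5629 -0.1865]
blue [0.5446 0.1621] disc [0.5464 0.1632] -> cell [ 0.5451 -0.1345]
red [0.5612 0.1094] disc [0.5626 0.1106] -> cell [ 0.5272 -0.0825]
stand [ 0.80163392 -0.00687232]
cube [ 0.47956591 -0.4321552 ]
[0.2942991  0.57957528 0.23659695] [1.79995106e+02 1.80521732e-03 1.53081796e+02]
```

Order is settled: green goes to the far cell, then yellow, blue and red towards the knob. I'll turn the tool square to the row and move above green.

Request:
drive_tool(
  angular=[
    [0, 0, 0.13],
    [0, 0, 0.13],
    [0, 0, 0.13],
    [0, 0, 0.13],
    [0, 0, 0.13],
    [0, 0, 0.13],
    [0, 0, 0],
    [0, 0, 0],
    [0, 0, 0],
    [0, 0, 0],
    [0, 0, 0],
    [0, 0, 0],
    [0, 0, 0],
    [0, 0, 0],
    [0, 0, 0],
    [0, 0, 0],
    [0, 0, 0],
    [0, 0, 0],
    [0, 0, 0],
    [0, 0, 0],
  ],
  delta_pos=[
    [0, 0, 0],
    [0, 0, 0],
    [0, 0, 0],
    [0, 0, 0],
    [0, 0, 0],
    [0, 0, 0],
    [-2.6, 0.8, 0.57],
    [-2.6, 0.8, 0.57],
    [-2.6, 0.8, 0.57],
    [-2.6, 0.8, 0.57],
    [-2.6, 0.8, 0.57],
    [-2.6, 0.8, 0.57],
    [-2.6, 0.8, 0.57],
    [-2.6, 0.8, 0.57],
    [-2.6, 0.8, 0.57],
    [-2.6, 0.8, 0.57],
    [-2.6, 0.8, 0.57],
    [-2.6, 0.8, 0.57],
    [-2.6, 0.8, 0.57],
    [-2.6, 0.8, 0.57],
  ],
  gripper=[8, 8, 8, 8, 8, 8, 8, 8, 8, 8, 8, 8, 8, 8, 8, 8, 8, 8, 8, 8],
  squeeze=15,
)

```text
time_s: 3.6
tool_pos: [0.516, 0.2687, 0.1568]
tool_rot: [180.0, -0.0, 108.4]
force: [0.6, 0.2, -1.2]
grip_width: 0.0797
grasp_force: 0.0
```

```bash
cat >> h.py <<'E'
T=dict(green=[.5153,.2676],yellow=[.5301,.2183],blue=[.5446,.1621],red=[.5612,.1094])
C=dict(green=[.5807,-.2386],yellow=[.5629,-.1865],blue=[.5451,-.1345],red=[.5272,-.0825])
def go(x,y,z):
    o=telemetry.get_obs(); r=R.from_euler('xyz',o["tool_rot"],degrees=True)
    print(round(o["time_s"],2),o["tool_pos"].round(4),o["tool_rot"].round(2),round(o["grip_width"],4),round(o["grasp_force"],1),"d_cm",(r.inv().apply(np.array([x,y,z])-o["tool_pos"])*100).round(2),"tilt rv",(r.inv()*R.from_euler('xyz',[180,0,108],degrees=True)).as_rotvec().round(3))
E
python3 -c "
from h import *
go(*T['green'],.055)"
```

```text
3.6 [0.516  0.2687 0.1568] [ 1.7997e+02 -1.0000e-02  1.0840e+02] 0.0797 0.0 d_cm [-0.08 -0.11 10.18] tilt rv [ 0.001 -0.     0.007]
```

Request:
drive_tool(
  angular=[
    [0, 0, 0],
    [0, 0, 0],
    [0, 0, 0],
    [0, 0, 0],
    [0, 0, 0],
    [0, 0, 0],
    [0, 0, 0],
    [0, 0, 0],
    [0, 0, 0],
    [0, 0, 0],
    [0, 0, 0],
    [0, 0, 0],
    [0, 0, 0],
    [0, 0, 0],
  ],
  delta_pos=[
    [-0.08, -0.1, 1.7],
    [0, 0, 1.7],
    [0, 0, 1.7],
    [0, 0, 1.7],
    [0, 0, 1.7],
    [0, 0, 1.7],
    [0, 0, 0],
    [0, 0, 0],
    [0, 0, 0],
    [0, 0, 0],
    [0, 0, 0],
    [0, 0, 0],
    [0, 0, 0],
    [0, 0, 0],
  ],
  gripper=[8, 8, 8, 8, 8, 8, 6, 5, 4.5, 4, 3.5, 3, 2.8, 2.8],
  squeeze=15,
)

```text
time_s: 5.0
tool_pos: [0.5148, 0.2685, 0.055]
tool_rot: [180.0, -0.0, 108.4]
force: [-0.2, -0.2, 1.4]
grip_width: 0.0316
grasp_force: 15.0
```

```bash
python3 -c "
from h import *
p=eyes.read_camera('side'); cv2.imwrite('pics/s1.png',p['pixels'][:,:,::-1])
go(*C['green'],.15)"
```

```text
5.05 [0.5148 0.2685 0.055 ] [179.99  -0.   108.4 ] 0.0314 15.0 d_cm [-50.2   -9.74  -9.51] tilt rv [ 0.    -0.     0.007]
```

View pics/s1.png

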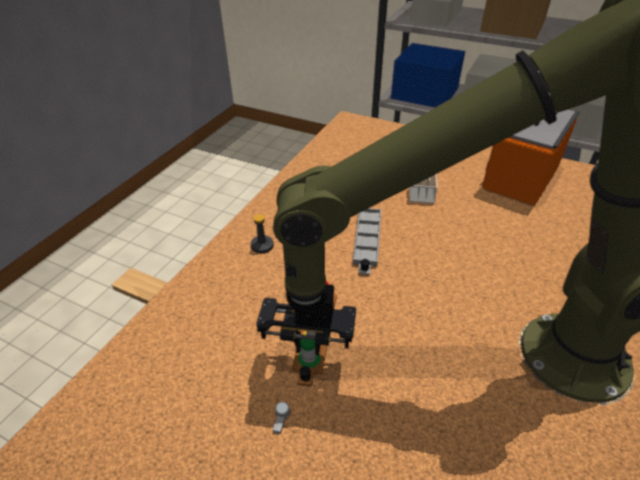

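The green tin at (308,350) is held between the fingers. I'll lift it and carry it over the far cell.

Request:
drive_tool(
  angular=[
    [0, 0, 0],
    [0, 0, 0],
    [0, 0, 0],
    [0, 0, 0],
    [0, 0, 0],
    [0, 0, 0],
    [0, 0, 0],
    [0, 0, 0],
    [0, 0, 0],
    [0, 0, 0],
    [0, 0, 0],
    [0, 0, 0],
    [0, 0, 0],
    [0, 0, 0],
    [0, 0, 0],
    [0, 0, 0],
    [0, 0, 0],
    [0, 0, 0],
    [0, 0, 0],
    [0, 0, 0],
  ],
  delta_pos=[
    [0, 0, -1],
    [0, 0, -2.5],
    [0, 0, -3],
    [0, 0, -3],
    [-1.5, -0.3, 0],
    [-3, -0.6, 0],
    [-3.5, -0.7, 0],
    [-3.8, -0.7, 0],
    [-3.8, -0.7, 0],
    [-3.8, -0.7, 0],
    [-3.8, -0.7, 0],
    [-3.8, -0.7, 0],
    [-3.8, -0.7, 0],
    [-3.8, -0.7, 0],
    [-3.8, -0.7, 0],
    [-3.5, -0.8, 0],
    [-3, -0.6, 0],
    [-1.4, -0.4, 0],
    [0, 0, 0],
    [0, 0, 0],
  ],
  gripper=[2.8, 2.8, 2.8, 2.8, 2.8, 2.8, 2.8, 2.8, 2.8, 2.8, 2.8, 2.8, 2.8, 2.8, 2.8, 2.8, 2.8, 2.8, 2.8, 2.8],
)

```text
time_s: 7.05
tool_pos: [0.5753, -0.1977, 0.1494]
tool_rot: [-180.0, -0.1, 108.4]
force: [-0.6, 1.3, -1.0]
grip_width: 0.0315
grasp_force: 15.0
```

```bash
python3 -c "
from h import *
go(*C['green'],.052)"
```

```text
7.05 [ 0.5753 -0.1977  0.1494] [-1.7999e+02 -1.0000e-01  1.0844e+02] 0.0315 15.0 d_cm [-4.07 -0.78  9.73] tilt rv [-0.    -0.002  0.008]
```

Request:
drive_tool(
  angular=[
    [0, 0, 0],
    [0, 0, 0],
    [0, 0, 0],
    [0, 0, 0],
    [0, 0, 0],
    [0, 0, 0],
    [0, 0, 0],
    [0, 0, 0],
    [0, 0, 0],
    [0, 0, 0],
  ],
  delta_pos=[
    [-1.5, -0.3, 0],
    [-1.6, -0.3, 0],
    [-0.95, -0.2, 0],
    [0, 0, 0],
    [0, 0, 2],
    [0, 0, 2],
    [0, 0, 2],
    [0, 0, 1.5],
    [0, 0, 0],
    [0, 0, 0],
  ],
  gripper=[2.8, 2.8, 2.8, 2.8, 2.8, 2.8, 2.8, 2.8, 2.8, 2.8],
)

```text
time_s: 8.05
tool_pos: [0.5808, -0.2399, 0.075]
tool_rot: [180.0, -0.0, 108.4]
force: [-0.1, 0.7, -0.1]
grip_width: 0.0316
grasp_force: 15.0
```

```bash
python3 -c "
from h import *
go(*C['green'],.052)
p=eyes.read_camera('side'); a=p['pixels'][150:300,260:460]; cv2.imwrite('pics/s2.png',cv2.resize(a,None,fx=4,fy=4,interpolation=2)[:,:,::-1])
print(proj(p,[[*C['green'],.024],[*C['green'],.012]]))"
```

```text
8.05 [ 0.5808 -0.2399  0.075 ] [ 1.7999e+02 -1.0000e-02  1.0842e+02] 0.0316 15.0 d_cm [0.13 0.03 2.3 ] tilt rv [ 0.    -0.     0.007]
[[368.62060377 213.81698267]
 [368.37147712 217.06056928]]
```

View pics/s2.png

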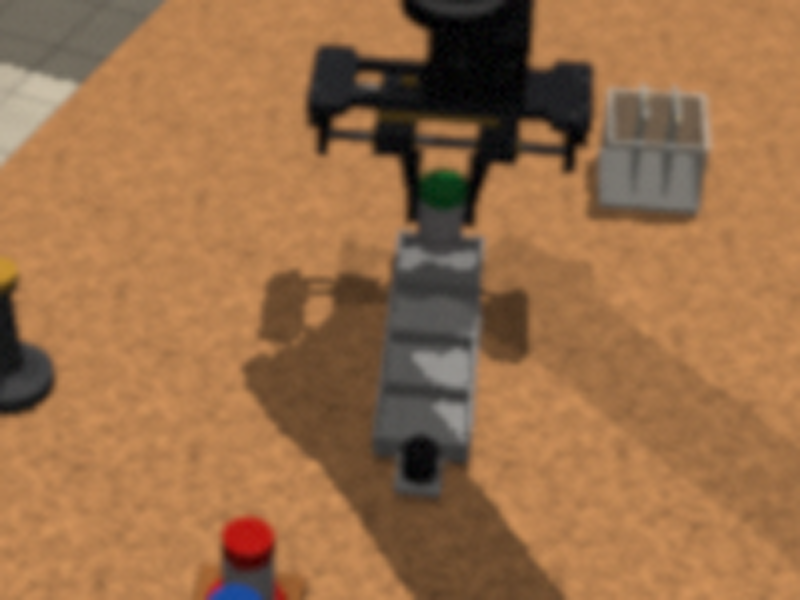

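The tin at (443,190) in the crop is held over the far cell, which is centred near (434,268). The cube is clear to the right. I'll lower it, release and lift.

Request:
drive_tool(
  angular=[
    [0, 0, 0],
    [0, 0, 0],
    [0, 0, 0],
    [0, 0, 0],
    [0, 0, 0],
    [0, 0, 0],
    [0, 0, 0],
    [0, 0, 0],
    [0, 0, 0],
    [0, 0, 0],
    [0, 0, 0],
    [0, 0, 0],
    [0, 0, 0],
    [0, 0, 0],
  ],
  delta_pos=[
    [0.12, 0, 0.8],
    [0, 0, 0.8],
    [0, 0, 0.5],
    [0, 0, 0.2],
    [0, 0, 0],
    [0, 0, 0],
    [0, 0, 0],
    [0, 0, 0],
    [0, 0, 0],
    [0, 0, -1],
    [0, 0, -2.5],
    [0, 0, -3],
    [0, 0, -3],
    [0, 0, 0],
  ],
  gripper=[2.8, 2.8, 2.8, 2.8, 2.8, 3.5, 5, 6.5, 7, 7, 7, 7, 7, 7],
)

```text
time_s: 9.5
tool_pos: [0.583, -0.2407, 0.1525]
tool_rot: [179.6, 0.3, 108.4]
force: [0.2, -0.0, 0.8]
grip_width: 0.0699
grasp_force: 0.0
```

```bash
python3 -c "
from h import *
go(*T['yellow'],.15)
p=eyes.read_camera('side'); a=p['pixels'][150:390,240:460]; cv2.imwrite('pics/s3.png',cv2.resize(a,None,fx=2.5,fy=2.5,interpolation=2)[:,:,::-1])"
```

```text
9.5 [ 0.583  -0.2407  0.1525] [179.56   0.29 108.37] 0.0699 0.0 d_cm [45.23  9.44  0.09] tilt rv [0.008 0.005 0.007]
```

View pics/s3.png

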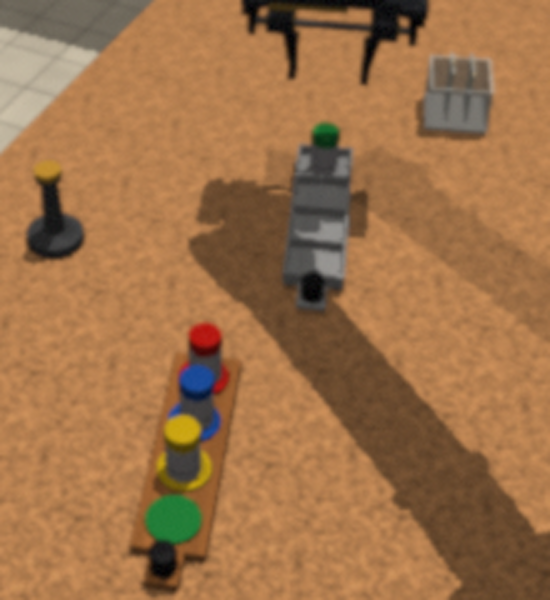

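Green stands upright in the far cell at (325,145), and the rest are untouched on the rack. Yellow is next.

Request:
drive_tool(
  angular=[
    [0, 0, 0],
    [0, 0, 0],
    [0, 0, 0],
    [0, 0, 0],
    [0, 0, 0],
    [0, 0, 0],
    [0, 0, 0],
    [0, 0, 0],
    [0, 0, 0],
    [0, 0, 0],
    [0, 0, 0],
    [0, 0, 0],
    [0, 0, 0],
    [0, 0, 0],
    [0, 0, 0],
    [0, 0, 0],
    [0, 0, 0],
    [0, 0, 0],
    [0, 0, 0],
    [0, 0, 0],
  ],
  delta_pos=[
    [1.5, 0.3, 0],
    [2.2, 0.5, 0],
    [2.6, 0.5, 0],
    [2.6, 0.5, 0],
    [2.6, 0.5, 0],
    [2.6, 0.5, 0],
    [2.6, 0.6, 0],
    [2.6, 0.6, 0],
    [2.6, 0.6, 0],
    [2.6, 0.6, 0],
    [2.6, 0.6, 0],
    [2.6, 0.6, 0],
    [2.6, 0.6, 0],
    [2.6, 0.5, 0],
    [2.6, 0.5, 0],
    [2.6, 0.5, 0],
    [2.6, 0.5, 0],
    [2, 0.4, 0],
    [1, 0.1, 0],
    [0, 0, 0],
  ],
  gripper=[8, 8, 8, 8, 8, 8, 8, 8, 8, 8, 8, 8, 8, 8, 8, 8, 8, 8, 8, 8],
)

```text
time_s: 11.55
tool_pos: [0.5243, 0.2264, 0.1457]
tool_rot: [-179.9, -0.0, 108.6]
force: [-0.6, -0.6, 0.5]
grip_width: 0.08
grasp_force: 0.0
```

```bash
python3 -c "
from h import *
go(*T['yellow'],.055)"
```

```text
11.55 [0.5243 0.2264 0.1457] [-1.7987e+02 -1.0000e-02  1.0860e+02] 0.08 0.0 d_cm [-0.95  0.31  9.06] tilt rv [-0.002 -0.     0.011]
```

Request:
drive_tool(
  angular=[
    [0, 0, 0],
    [0, 0, 0],
    [0, 0, 0],
  ],
  delta_pos=[
    [-0.9, 0.3, 0],
    [0, 0, 0],
    [0, 0, 0],
  ],
  gripper=[8, 8, 8],
)

```text
time_s: 11.85
tool_pos: [0.5325, 0.2148, 0.1468]
tool_rot: [-180.0, 0.0, 108.2]
force: [-0.0, -0.1, -0.6]
grip_width: 0.0797
grasp_force: 0.0
```

```bash
python3 -c "
from h import *
go(*T['yellow'],.055)"
```

```text
11.85 [0.5325 0.2148 0.1468] [-1.800e+02  3.000e-02  1.082e+02] 0.0797 0.0 d_cm [ 0.41 -0.12  9.18] tilt rv [-0.     0.001  0.003]
```

Request:
drive_tool(
  angular=[
    [0, 0, 0],
    [0, 0, 0],
    [0, 0, 0],
    [0, 0, 0],
    [0, 0, 0],
    [0, 0, 0],
    [0, 0, 0],
    [0, 0, 0],
  ],
  delta_pos=[
    [0.4, -0.1, 0],
    [0, 0, 1.5],
    [0, 0, 1.5],
    [0, 0, 1.5],
    [0, 0, 1],
    [0, 0, 0],
    [0, 0, 0],
    [0, 0, 0],
  ],
  gripper=[8, 8, 8, 8, 8, 8, 8, 8],
)

```text
time_s: 12.65
tool_pos: [0.5302, 0.2206, 0.0924]
tool_rot: [179.9, -0.0, 108.4]
force: [0.8, 0.1, -0.2]
grip_width: 0.0799
grasp_force: 0.0
```

```bash
python3 -c "
from h import *
go(*T['yellow'],.055)"
```

```text
12.65 [0.5302 0.2206 0.0924] [ 1.7993e+02 -1.0000e-02  1.0839e+02] 0.0799 0.0 d_cm [-0.21 -0.09  3.74] tilt rv [ 0.001 -0.     0.007]
```

Request:
drive_tool(
  angular=[
    [0, 0, 0],
    [0, 0, 0],
    [0, 0, 0],
    [0, 0, 0],
    [0, 0, 0],
    [0, 0, 0],
    [0, 0, 0],
    [0, 0, 0],
    [0, 0, 0],
    [0, 0, 0],
    [0, 0, 0],
    [0, 0, 0],
    [0, 0, 0],
    [0, 0, 0],
    [0, 0, 0],
    [0, 0, 0],
    [0, 0, 0],
    [0, 0, 0],
    [0, 0, 0],
    [0, 0, 0],
  ],
  delta_pos=[
    [-0.2, -0.1, 1],
    [0, 0, 1.4],
    [0, 0, 1.3],
    [0, 0, 0],
    [0, 0, 0],
    [0, 0, 0],
    [0, 0, 0],
    [0, 0, 0],
    [0, 0, 0],
    [0, 0, 0],
    [0, 0, 0],
    [0, 0, 0],
    [0, 0, 0],
    [0, 0, -1],
    [0, 0, -2],
    [0, 0, -2.5],
    [0, 0, -2.5],
    [0, 0, -1.5],
    [0, 0, 0],
    [0, 0, 0],
  ],
  gripper=[8, 8, 8, 8, 8, 6, 5, 4.5, 4, 3.5, 3, 2.8, 2.8, 2.8, 2.8, 2.8, 2.8, 2.8, 2.8, 2.8],
)

```text
time_s: 14.65
tool_pos: [0.529, 0.2181, 0.1494]
tool_rot: [-180.0, -0.0, 108.4]
force: [-0.0, -0.2, -0.4]
grip_width: 0.0313
grasp_force: 15.0
```

```bash
python3 -c "
from h import *
go(*C['yellow'],.15)"
```

```text
14.65 [0.529  0.2181 0.1494] [-179.98   -0.    108.4 ] 0.0313 15.0 d_cm [-39.46  -9.55  -0.06] tilt rv [-0.    -0.     0.007]
```

Request:
drive_tool(
  angular=[
    [0, 0, 0],
    [0, 0, 0],
    [0, 0, 0],
    [0, 0, 0],
    [0, 0, 0],
    [0, 0, 0],
    [0, 0, 0],
    [0, 0, 0],
    [0, 0, 0],
    [0, 0, 0],
    [0, 0, 0],
    [0, 0, 0],
    [0, 0, 0],
    [0, 0, 0],
    [0, 0, 0],
    [0, 0, 0],
    [0, 0, 0],
    [0, 0, 0],
    [0, 0, 0],
    [0, 0, 0],
  ],
  delta_pos=[
    [-1.5, -0.53, 0],
    [-2, -0.53, 0],
    [-2.4, -0.53, 0],
    [-2.4, -0.53, 0],
    [-2.4, -0.53, 0],
    [-2.4, -0.53, 0],
    [-2.4, -0.53, 0],
    [-2.4, -0.53, 0],
    [-2.4, -0.53, 0],
    [-2.4, -0.53, 0],
    [-2.4, -0.53, 0],
    [-2.4, -0.53, 0],
    [-2.4, -0.53, 0],
    [-2.4, -0.53, 0],
    [-2.4, -0.53, 0],
    [-2.4, -0.53, 0],
    [-1.6, -0.53, 0],
    [-0.8, -0.53, 0],
    [0, 0, 0],
    [0, 0, 0],
  ],
  gripper=[2.8, 2.8, 2.8, 2.8, 2.8, 2.8, 2.8, 2.8, 2.8, 2.8, 2.8, 2.8, 2.8, 2.8, 2.8, 2.8, 2.8, 2.8, 2.8, 2.8],
)

```text
time_s: 16.65
tool_pos: [0.5628, -0.1861, 0.1491]
tool_rot: [-180.0, -0.1, 108.4]
force: [0.4, 0.5, 0.4]
grip_width: 0.0312
grasp_force: 15.0
```

Request:
drive_tool(
  angular=[
    [0, 0, 0],
    [0, 0, 0],
  ],
  delta_pos=[
    [0, 0, 0],
    [0, 0, 0],
  ],
  gripper=[2.8, 2.8],
)

```text
time_s: 16.85
tool_pos: [0.5637, -0.1854, 0.1497]
tool_rot: [180.0, -0.0, 108.5]
force: [0.3, 0.0, 0.0]
grip_width: 0.0318
grasp_force: 15.0
```

```bash
python3 -c "
from h import *
go(*C['yellow'],.052)"
```

```text
16.85 [ 0.5637 -0.1854  0.1497] [ 1.7999e+02 -3.0000e-02  1.0850e+02] 0.0318 15.0 d_cm [-0.08 -0.11  9.77] tilt rv [ 0.    -0.001  0.009]
```

Request:
drive_tool(
  angular=[
    [0, 0, 0],
    [0, 0, 0],
    [0, 0, 0],
    [0, 0, 0],
    [0, 0, 0],
    [0, 0, 0],
    [0, 0, 0],
    [0, 0, 0],
    [0, 0, 0],
    [0, 0, 0],
    [0, 0, 0],
    [0, 0, 0],
    [0, 0, 0],
    [0, 0, 0],
    [0, 0, 0],
    [0, 0, 0],
    [0, 0, 0],
    [0, 0, 0],
    [0, 0, 0],
    [0, 0, 0],
  ],
  delta_pos=[
    [-0.1, -0.1, 1.5],
    [0, 0, 2.2],
    [0, 0, 2.2],
    [0, 0, 1.7],
    [0, 0, 1],
    [0, 0, 0.7],
    [0, 0, 0.35],
    [0, 0, 0.1],
    [0, 0, 0],
    [0, 0, 0],
    [0, 0, 0],
    [0, 0, 0],
    [0, 0, 0],
    [0, 0, 0],
    [0, 0, -1],
    [0, 0, -2.2],
    [0, 0, -2.6],
    [0, 0, -2.6],
    [0, 0, -1.2],
    [0, 0, 0],
  ],
  gripper=[2.8, 2.8, 2.8, 2.8, 2.8, 2.8, 2.8, 2.8, 2.8, 2.8, 3.5, 5, 6.5, 7, 7, 7, 7, 7, 7, 7],
)

```text
time_s: 18.85
tool_pos: [0.5641, -0.1884, 0.1505]
tool_rot: [179.8, 0.1, 108.4]
force: [0.7, -1.2, -0.6]
grip_width: 0.0699
grasp_force: 0.0
```

```bash
python3 -c "
from h import *
go(*T['blue'],.15)
p=eyes.read_camera('side'); a=p['pixels'][150:390,240:460]; cv2.imwrite('pics/s4.png',cv2.resize(a,None,fx=2.5,fy=2.5,interpolation=2)[:,:,::-1])"
```

```text
18.85 [ 0.5641 -0.1884  0.1505] [1.7978e+02 1.0000e-01 1.0839e+02] 0.0699 0.0 d_cm [3.388e+01 9.210e+00 3.000e-02] tilt rv [0.004 0.002 0.007]
```

View pics/s4.png

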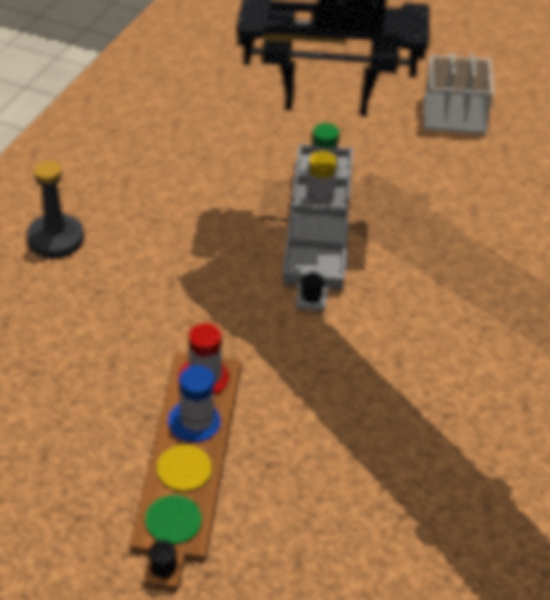

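Green and yellow (322,165) stand in the two furthest cells. Blue is next.

Request:
drive_tool(
  angular=[
    [0, 0, 0],
    [0, 0, 0],
    [0, 0, 0],
    [0, 0, 0],
    [0, 0, 0],
    [0, 0, 0],
    [0, 0, 0],
    [0, 0, 0],
    [0, 0, 0],
    [0, 0, 0],
    [0, 0, 0],
    [0, 0, 0],
    [0, 0, 0],
    [0, 0, 0],
    [0, 0, 0],
    [0, 0, 0],
    [0, 0, 0],
    [0, 0, 0],
    [0, 0, 0],
    [0, 0, 0],
  ],
  delta_pos=[
    [1.5, 0.54, 0],
    [2, 0.54, 0],
    [2.2, 0.54, 0],
    [2.2, 0.54, 0],
    [2.2, 0.54, 0],
    [2.2, 0.54, 0],
    [2.2, 0.54, 0],
    [2.2, 0.54, 0],
    [2.2, 0.54, 0],
    [2.2, 0.54, 0],
    [2.2, 0.54, 0],
    [2.2, 0.54, 0],
    [2.2, 0.54, 0],
    [2.2, 0.54, 0],
    [2.2, 0.54, 0],
    [1.2, 0.54, 0],
    [0.6, 0.54, 0],
    [0, 0, 0],
    [0, 0, 0],
    [0, 0, 0],
  ],
  gripper=[8, 8, 8, 8, 8, 8, 8, 8, 8, 8, 8, 8, 8, 8, 8, 8, 8, 8, 8, 8],
)

```text
time_s: 20.9
tool_pos: [0.5432, 0.1611, 0.1481]
tool_rot: [-180.0, 0.0, 108.3]
force: [0.9, 0.8, -0.4]
grip_width: 0.0795
grasp_force: 0.0
```

```bash
python3 -c "
from h import *
go(*T['blue'],.055)"
```

```text
20.9 [0.5432 0.1611 0.1481] [-1.7998e+02  3.0000e-02  1.0828e+02] 0.0795 0.0 d_cm [0.05 0.17 9.31] tilt rv [-0.     0.001  0.005]
```

Request:
drive_tool(
  angular=[
    [0, 0, 0],
    [0, 0, 0],
    [0, 0, 0],
    [0, 0, 0],
    [0, 0, 0],
    [0, 0, 0],
    [0, 0, 0],
    [0, 0, 0],
    [0, 0, 0],
    [0, 0, 0],
    [0, 0, 0],
    [0, 0, 0],
    [0, 0, 0],
    [0, 0, 0],
  ],
  delta_pos=[
    [0.05, 0.15, 1.2],
    [0, 0, 2],
    [0, 0, 2],
    [0, 0, 2],
    [0, 0, 1.3],
    [0, 0, 0.8],
    [0, 0, 0],
    [0, 0, 0],
    [0, 0, 0],
    [0, 0, 0],
    [0, 0, 0],
    [0, 0, 0],
    [0, 0, 0],
    [0, 0, 0],
  ],
  gripper=[8, 8, 8, 8, 8, 8, 8, 6, 5, 4, 3.5, 3, 2.8, 2.8],
)

```text
time_s: 22.3
tool_pos: [0.5442, 0.1636, 0.0553]
tool_rot: [180.0, -0.0, 108.4]
force: [-1.1, -0.9, 0.7]
grip_width: 0.0331
grasp_force: 0.3
```

Request:
drive_tool(
  angular=[
    [0, 0, 0],
    [0, 0, 0],
    [0, 0, 0],
    [0, 0, 0],
    [0, 0, 0],
    [0, 0, 0],
    [0, 0, 0],
    [0, 0, 0],
  ],
  delta_pos=[
    [0, 0, 0],
    [0, 0, -1],
    [0, 0, -2],
    [0, 0, -2.5],
    [0, 0, -2.5],
    [0, 0, -1.5],
    [0, 0, 0],
    [0, 0, 0],
  ],
  gripper=[2.8, 2.8, 2.8, 2.8, 2.8, 2.8, 2.8, 2.8],
)

```text
time_s: 23.1
tool_pos: [0.544, 0.1636, 0.1499]
tool_rot: [-180.0, -0.0, 108.4]
force: [-0.7, 1.3, -0.9]
grip_width: 0.0318
grasp_force: 15.0
```

```bash
python3 -c "
from h import *
go(*C['blue'],.15)"
```

```text
23.1 [0.544  0.1636 0.1499] [-179.98   -0.    108.39] 0.0318 15.0 d_cm [-2.832e+01 -9.300e+00 -1.000e-02] tilt rv [-0.    -0.     0.007]
```

Request:
drive_tool(
  angular=[
    [0, 0, 0],
    [0, 0, 0],
    [0, 0, 0],
    [0, 0, 0],
    [0, 0, 0],
    [0, 0, 0],
    [0, 0, 0],
    [0, 0, 0],
    [0, 0, 0],
    [0, 0, 0],
    [0, 0, 0],
    [0, 0, 0],
    [0, 0, 0],
    [0, 0, 0],
    [0, 0, 0],
    [0, 0, 0],
    [0, 0, 0],
    [0, 0, 0],
    [0, 0, 0],
  ],
  delta_pos=[
    [-1.3, -0.62, 0],
    [-1.8, -0.62, 0],
    [-2, -0.62, 0],
    [-2, -0.62, 0],
    [-2, -0.62, 0],
    [-2, -0.62, 0],
    [-2, -0.62, 0],
    [-2, -0.62, 0],
    [-2, -0.62, 0],
    [-2, -0.62, 0],
    [-2, -0.62, 0],
    [-2, -0.62, 0],
    [-2, -0.62, 0],
    [-2, -0.62, 0],
    [-1.2, -0.62, 0],
    [0, 0, 0],
    [0, 0, 0],
    [0, 0, 0],
    [0, 0, 0],
  ],
  gripper=[2.8, 2.8, 2.8, 2.8, 2.8, 2.8, 2.8, 2.8, 2.8, 2.8, 2.8, 2.8, 2.8, 2.8, 2.8, 2.8, 2.8, 2.8, 2.8],
)

```text
time_s: 25.0
tool_pos: [0.5454, -0.1329, 0.1501]
tool_rot: [180.0, -0.0, 108.5]
force: [0.2, 0.0, 0.5]
grip_width: 0.0316
grasp_force: 15.0
```

```bash
python3 -c "
from h import *
go(*C['blue'],.052)"
```

```text
25.0 [ 0.5454 -0.1329  0.1501] [ 1.7999e+02 -3.0000e-02  1.0851e+02] 0.0316 15.0 d_cm [-0.15 -0.08  9.81] tilt rv [ 0.    -0.001  0.009]
```

Request:
drive_tool(
  angular=[
    [0, 0, 0],
    [0, 0, 0],
    [0, 0, 0],
    [0, 0, 0],
    [0, 0, 0],
    [0, 0, 0],
    [0, 0, 0],
    [0, 0, 0],
    [0, 0, 0],
    [0, 0, 0],
    [0, 0, 0],
    [0, 0, 0],
    [0, 0, 0],
    [0, 0, 0],
    [0, 0, 0],
    [0, 0, 0],
    [0, 0, 0],
    [0, 0, 0],
    [0, 0, 0],
    [0, 0, 0],
  ],
  delta_pos=[
    [-0.15, -0.1, 1.5],
    [0, 0, 2.2],
    [0, 0, 2.2],
    [0, 0, 1.7],
    [0, 0, 1],
    [0, 0, 0.7],
    [0, 0, 0.4],
    [0, 0, 0.1],
    [0, 0, 0],
    [0, 0, 0],
    [0, 0, 0],
    [0, 0, 0],
    [0, 0, 0],
    [0, 0, 0],
    [0, 0, -1],
    [0, 0, -2.2],
    [0, 0, -2.6],
    [0, 0, -2.6],
    [0, 0, -1.2],
    [0, 0, 0],
  ],
  gripper=[2.8, 2.8, 2.8, 2.8, 2.8, 2.8, 2.8, 2.8, 2.8, 2.8, 3.5, 5, 6.5, 7, 7, 7, 7, 7, 7, 7],
)

```text
time_s: 27.0
tool_pos: [0.5461, -0.1363, 0.1504]
tool_rot: [179.8, 0.1, 108.4]
force: [-0.1, -0.4, -0.7]
grip_width: 0.0699
grasp_force: 0.0
```

```bash
python3 -c "
from h import *
go(*T['red'],.15)
p=eyes.read_camera('side'); a=p['pixels'][150:390,240:460]; cv2.imwrite('pics/s5.png',cv2.resize(a,None,fx=2.5,fy=2.5,interpolation=2)[:,:,::-1])"
```

```text
27.0 [ 0.5461 -0.1363  0.1504] [1.7977e+02 8.0000e-02 1.0839e+02] 0.0699 0.0 d_cm [22.84  9.18  0.05] tilt rv [0.004 0.001 0.007]
```

View pics/s5.png

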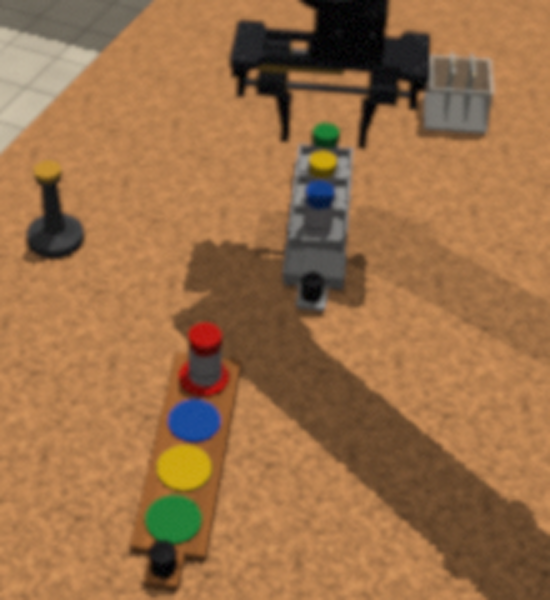

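Blue (320,195) stands in its cell. Red is the last one.

Request:
drive_tool(
  angular=[
    [0, 0, 0],
    [0, 0, 0],
    [0, 0, 0],
    [0, 0, 0],
    [0, 0, 0],
    [0, 0, 0],
    [0, 0, 0],
    [0, 0, 0],
    [0, 0, 0],
    [0, 0, 0],
    [0, 0, 0],
    [0, 0, 0],
    [0, 0, 0],
    [0, 0, 0],
    [0, 0, 0],
    [0, 0, 0],
    [0, 0, 0],
    [0, 0, 0],
  ],
  delta_pos=[
    [1, 0.65, 0],
    [1.5, 0.65, 0],
    [1.8, 0.65, 0],
    [1.8, 0.65, 0],
    [1.8, 0.65, 0],
    [1.8, 0.65, 0],
    [1.8, 0.65, 0],
    [1.8, 0.65, 0],
    [1.8, 0.65, 0],
    [1.8, 0.65, 0],
    [1.8, 0.65, 0],
    [1.8, 0.65, 0],
    [1.8, 0.65, 0],
    [0.6, 0.65, 0],
    [0, 0, 0],
    [0, 0, 0],
    [0, 0, 0],
    [0, 0, 0],
  ],
  gripper=[8, 8, 8, 8, 8, 8, 8, 8, 8, 8, 8, 8, 8, 8, 8, 8, 8, 8],
)

```text
time_s: 28.85
tool_pos: [0.5589, 0.1088, 0.1482]
tool_rot: [-180.0, 0.0, 108.3]
force: [-1.0, 0.3, -0.5]
grip_width: 0.0801
grasp_force: 0.0
```

```bash
python3 -c "
from h import *
go(*T['red'],.055)"
```

```text
28.85 [0.5589 0.1088 0.1482] [-1.7999e+02  1.0000e-02  1.0829e+02] 0.0801 0.0 d_cm [-0.01  0.24  9.32] tilt rv [-0.     0.     0.005]
```

Request:
drive_tool(
  angular=[
    [0, 0, 0],
    [0, 0, 0],
    [0, 0, 0],
    [0, 0, 0],
    [0, 0, 0],
    [0, 0, 0],
    [0, 0, 0],
    [0, 0, 0],
    [0, 0, 0],
    [0, 0, 0],
    [0, 0, 0],
    [0, 0, 0],
    [0, 0, 0],
    [0, 0, 0],
    [0, 0, 0],
  ],
  delta_pos=[
    [-0.05, 0.2, 1.2],
    [0, 0, 2],
    [0, 0, 2],
    [0, 0, 2],
    [0, 0, 1.3],
    [0, 0, 0.8],
    [0, 0, 0],
    [0, 0, 0],
    [0, 0, 0],
    [0, 0, 0],
    [0, 0, 0],
    [0, 0, 0],
    [0, 0, 0],
    [0, 0, 0],
    [0, 0, 0],
  ],
  gripper=[8, 8, 8, 8, 8, 8, 8, 6, 5, 4, 3.5, 3, 2.8, 2.8, 2.8],
)

```text
time_s: 30.35
tool_pos: [0.561, 0.1102, 0.0553]
tool_rot: [180.0, -0.0, 108.4]
force: [-0.8, -0.1, 0.4]
grip_width: 0.0317
grasp_force: 15.0
```

Request:
drive_tool(
  angular=[
    [0, 0, 0],
    [0, 0, 0],
    [0, 0, 0],
    [0, 0, 0],
    [0, 0, 0],
    [0, 0, 0],
    [0, 0, 0],
    [0, 0, 0],
  ],
  delta_pos=[
    [0, 0, 0],
    [0, 0, -1],
    [0, 0, -2],
    [0, 0, -2.5],
    [0, 0, -2.5],
    [0, 0, -1.5],
    [0, 0, 0],
    [0, 0, 0],
  ],
  gripper=[2.8, 2.8, 2.8, 2.8, 2.8, 2.8, 2.8, 2.8],
)

```text
time_s: 31.15
tool_pos: [0.5606, 0.1101, 0.1499]
tool_rot: [-180.0, -0.0, 108.4]
force: [0.4, 0.3, -1.3]
grip_width: 0.0317
grasp_force: 15.0
```

```bash
python3 -c "
from h import *
go(*C['red'],.15)"
```

```text
31.15 [0.5606 0.1101 0.1499] [-1.7998e+02 -1.0000e-02  1.0840e+02] 0.0317 15.0 d_cm [-1.722e+01 -9.250e+00 -1.000e-02] tilt rv [-0.    -0.     0.007]
```

Request:
drive_tool(
  angular=[
    [0, 0, 0],
    [0, 0, 0],
    [0, 0, 0],
    [0, 0, 0],
    [0, 0, 0],
    [0, 0, 0],
    [0, 0, 0],
    [0, 0, 0],
    [0, 0, 0],
    [0, 0, 0],
    [0, 0, 0],
    [0, 0, 0],
    [0, 0, 0],
    [0, 0, 0],
    [0, 0, 0],
    [0, 0, 0],
  ],
  delta_pos=[
    [-1, -0.77, 0],
    [-1.6, -0.77, 0],
    [-1.6, -0.77, 0],
    [-1.6, -0.77, 0],
    [-1.6, -0.77, 0],
    [-1.6, -0.77, 0],
    [-1.6, -0.77, 0],
    [-1.6, -0.77, 0],
    [-1.6, -0.77, 0],
    [-1.6, -0.77, 0],
    [-1.2, -0.77, 0],
    [-0.7, -0.77, 0],
    [0, 0, 0],
    [0, 0, 0],
    [0, 0, 0],
    [0, 0, 0],
  ],
  gripper=[2.8, 2.8, 2.8, 2.8, 2.8, 2.8, 2.8, 2.8, 2.8, 2.8, 2.8, 2.8, 2.8, 2.8, 2.8, 2.8],
)

```text
time_s: 32.75
tool_pos: [0.5281, -0.0822, 0.1502]
tool_rot: [180.0, -0.0, 108.5]
force: [-0.2, -0.7, -0.9]
grip_width: 0.0317
grasp_force: 15.0
```

```bash
python3 -c "
from h import *
go(*C['red'],.052)"
```

```text
32.75 [ 0.5281 -0.0822  0.1502] [ 1.7999e+02 -1.0000e-02  1.0849e+02] 0.0317 15.0 d_cm [-0.   -0.1   9.82] tilt rv [ 0.    -0.     0.009]
```

Request:
drive_tool(
  angular=[
    [0, 0, 0],
    [0, 0, 0],
    [0, 0, 0],
    [0, 0, 0],
    [0, 0, 0],
    [0, 0, 0],
    [0, 0, 0],
    [0, 0, 0],
    [0, 0, 0],
    [0, 0, 0],
    [0, 0, 0],
    [0, 0, 0],
    [0, 0, 0],
    [0, 0, 0],
    [0, 0, 0],
    [0, 0, 0],
    [0, 0, 0],
    [0, 0, 0],
    [0, 0, 0],
    [0, 0, 0],
  ],
  delta_pos=[
    [0, -0.1, 1.5],
    [0, 0, 2.2],
    [0, 0, 2.2],
    [0, 0, 1.7],
    [0, 0, 1],
    [0, 0, 0.7],
    [0, 0, 0.4],
    [0, 0, 0.1],
    [0, 0, 0],
    [0, 0, 0],
    [0, 0, 0],
    [0, 0, 0],
    [0, 0, 0],
    [0, 0, 0],
    [0, 0, -1],
    [0, 0, -2.2],
    [0, 0, -2.6],
    [0, 0, -2.6],
    [0, 0, -1.2],
    [0, 0, 0],
  ],
  gripper=[2.8, 2.8, 2.8, 2.8, 2.8, 2.8, 2.8, 2.8, 2.8, 2.8, 3.5, 5, 6.5, 7, 7, 7, 7, 7, 7, 7],
)

```text
time_s: 34.75
tool_pos: [0.5283, -0.0836, 0.1504]
tool_rot: [179.8, 0.1, 108.4]
force: [1.6, -0.9, -0.7]
grip_width: 0.0703
grasp_force: 0.0
```

Request:
drive_tool(
  angular=[
    [0, 0, 0],
    [0, 0, 0],
    [0, 0, 0],
    [0, 0, 0],
    [0, 0, 0],
    [0, 0, 0],
    [0, 0, 0],
    [0, 0, 0],
    [0, 0, 0],
    [0, 0, 0],
    [0, 0, 0],
    [0, 0, 0],
  ],
  delta_pos=[
    [1.5, 0, 0],
    [2, 0, 0],
    [2, 0, 0],
    [2, 0, 0],
    [2, 0, 0],
    [2, 0, 0],
    [2, 0, 0],
    [2, 0, 0],
    [1.5, 0, 0],
    [0, 0, 0],
    [0, 0, 0],
    [0, 0, 0],
  ],
  gripper=[7, 7, 7, 7, 7, 7, 7, 7, 7, 7, 7, 7],
)

```text
time_s: 35.95
tool_pos: [0.4733, 0.0766, 0.1478]
tool_rot: [-180.0, 0.0, 108.3]
force: [1.0, -0.7, 0.0]
grip_width: 0.0698
grasp_force: 0.0
```

```bash
python3 -c "
from h import *
p=eyes.read_camera('top'); cv2.imwrite('pics/t6.png',p['pixels'][140:380,100:560,::-1].repeat(1,0)); cv2.imwrite('pics/t6.png',cv2.resize(p['pixels'][230:330,310:560],None,fx=3.2,fy=3.2,interpolation=2)[:,:,::-1])
p=eyes.read_camera('side'); a=p['pixels'][150:390,240:460]; cv2.imwrite('pics/s6.png',cv2.resize(a,None,fx=2.5,fy=2.5,interpolation=2)[:,:,::-1])"
```

```text
(no output)
```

View pics/t6.png

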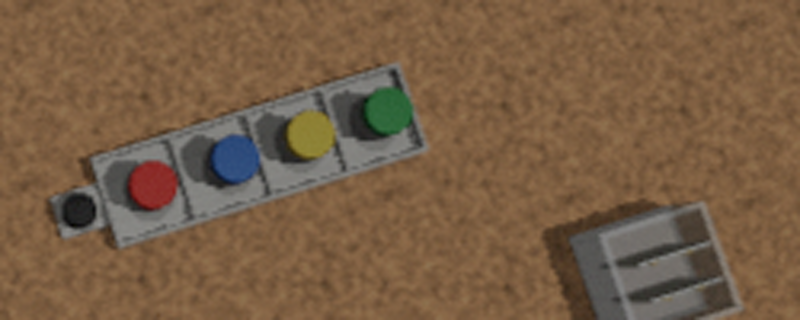

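View pics/s6.png

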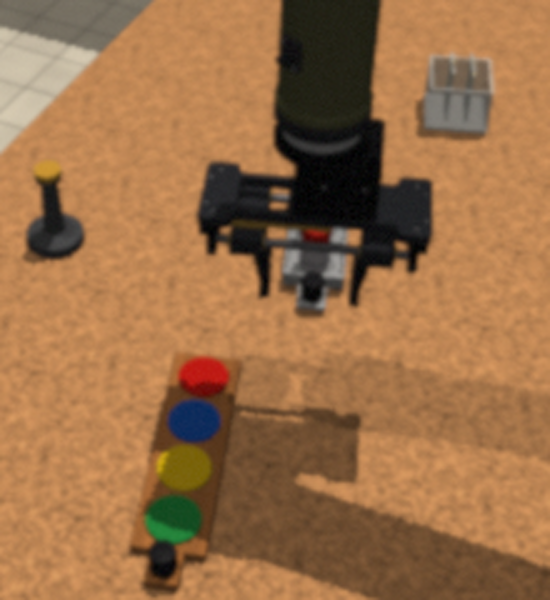

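The top view shows red (153,185), blue (235,158), yellow (310,135) and green (387,110) upright, one per cell, counting out from the knob. The stand and cube haven't moved, and the arm is clear.

```bash
python3 -c "
from cell import env
print(env.sign_off())"
```

```text
the job is handed in; nothing more can be done
None
```

I moved all four tins into the basket upright, one per cell, in reverse order (red nearest the knob, then blue, yellow and green furthest), and handed the job in at about 36 s of the 99 s allowed; the arm went nowhere near the loupe, stand or cube.

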